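# Snap shut the unlatched instrument case

### The job

Three small instrument cases stand on the bench; two are latched, but one has its catch hanging open and its lid ajar. On that one, first press the lid fully shut, then swing its front catch up over the lid's edge until it is fully home. Leave the two latched cases alone.

Things in the scene. Friction and masses are not known exactly. Their poses are not given: they have to be found in the camera images.
- case: The unlatched case: grey plastic box, black catch, same make as the latched ones, fixed on the bench. Shut it measures 110 (x) x 90 (y) x 52 mm (z): base 36 mm high, lid 16 mm thick. Origin at the centre of its underside, z up; its front with the catch (at y = 0) faces its -x, the lid hinge is at its +x. (A booth 0.56 m tall stands left of the work, beyond x 0.5, y 0.2: pass clear of it.)
- case_lid (a joint): Lid angle of the unlatched case, rad: 0 = shut, grows as its front edge rises (starts 0.25 to 0.45). Hinge line along the case's y at x = +55, z = 36 mm in the case frame; the lid reaches 110 mm forward from it. Stiff hinge: it stays where left; 2 to 3 N near the front edge moves it.
- case_catch (a joint): Catch angle, rad: 0 = home (upright, tongue over the lid), grows as its top tilts to the case's -x (starts 0.45 to 0.7). Hinge line along y at x = -58, z = 22 mm in the case frame. An L: plate 34 mm wide (y), 3 thick, 35 tall, with a tongue 15 mm inward (+x) at its top. Stays where left; 2 N toward +x at its top swings it up and home to a stop.
- shut_case_1: A latched case of the same make and size, lid and catch closed and firm, fixed on the bench; origin at the centre of its underside, front faces its -x.
- shut_case_2: The other latched case of the same make and size, closed and firm, fixed on the bench; origin and axes as for shut_case_1.

How it is judged:
By the outcome, as a careful person would: the job done as asked, in the order asked, and still so for the second after the job is handed in, with the robot touching nothing.
It also fails if it takes over 38 s, if anything falls off the work surface, if the arm or the gripper's body presses on something with over 40 N, if the wrist force passes 120 N, or if a joint passes its speed limit or range.

### The arm

A 6-joint arm with a two-finger parallel gripper is mounted at the origin on a cart in front of the work surface, level with it; the furniture and walls round the work are solid. World frame = base frame: x ahead of the robot, y to its left, z up, the work surface at z = 0. Lengths are in m, angles in rad, forces in N, time in s.
With the tool pointing down it reaches from about 0.375 to 0.975 m from the base axis. Payload 3.8 kg.
Tool frame: the origin (TCP) lies midway between the tips of the shut fingers; the grasp point (between the pads) lies 19 mm behind it; z points along the fingers, y is the line along which they close (so a half turn about z gives the same grasp; the last joint's range is limited). The gripper opens to 85 mm and grips with 20 to 120 N. Pads are 22 mm wide; open, the fingers measure 114 mm over their backs; the gripper's body (76 mm by 85 mm) begins 54 mm behind the grasp point. The pads swing forward as they close: fully open they stand 13 mm farther back than shut.
Start: joints at [-1.29, 0.264, 1.604, -0, 1.274, -0.037], TCP at [0.211, -0.641, 0.231] pointing down, gripper open.
Joint ranges: [-2.63, 2.63], [-0.94, 2.18], [0.31, 2.57], [-1.31, 4.45], [0, 2.66], [-2.55, 2.55]. Speed limits (rad/s): [2.57, 2.57, 3.14, 3.14, 3.14, 3.14].

### API

Orientations are given as a rotation vector (axis times angle).
In Python, from workcell import bot gives the robot as it stands.
- The arm moves only by the tool jog_arm, never from a script. Its argument "motion" is a list of rows, each a list of 5 numbers: the opening, from -1 (shut) to 1 (fully open), then the shift along the tool's x, y, z in mm, then the turn about the tool's z in degrees. In form: [[claw, x, y, z, twist], ...]. A call has 1 to 10 rows; each row shifts and turns the commanded pose from where the row before left it, along the tool's axes as they then stand; what a row does not reach is not made up. A row lasts 1/12 s, in which the tool goes at most 41.7 mm and 7.16 degrees, less where a joint would pass 70% of its speed; a pose out of reach is approached as far as the arm can. A call with a gripper value outside its range is refused whole. The fingers move at their own pace and stop on an object; "force" is the grip in N (left out, the last holds). Time passes only in rows, so rows that do not move let the fingers close. It gives the time, the measured TCP pose, the force, the opening and the grip force at its end, in the units of the state.
- bot.read_state(): the state, without advancing time (a new reading comes with each control period).
- bot.read_camera(name): name is "side" or "top" or "wrist"; returns (picture, depth): 480x640x3 uint8, red, green, blue; 480x640 float32, m along the optical axis (not along the pixel's ray), 0 where there is no reading.
- bot.get_calibration(name): a dict with "vfov" (degrees; the focal length in pixels is half the picture's height over the tangent of half this angle, whatever the lens; pixels are square), "cx", "cy" (the principal point, pixels), "rvec" (rotation vector, rad) and "tvec" (3), from world to camera coordinates, as OpenCV has them; the wrist camera has in their place "tool_from_camera" (4x4, takes a point from camera to tool coordinates, whose origin is the TCP and whose axes are the flange's). Camera axes: x right, y down, z forward; pixel columns grow to the right and rows downward; lengths in m; the calibration is good to about 2 mm. A picture is of the moment at which its call begins: read the wrist's pose just before it. get_calibration takes no time and is no camera call.
- bot.finish_job(): hands the job in; it is judged then, once.
The state is a dict: "time": time; "q": joint angles; "joint_vel": joint speeds; "joint_torque": joint torques, N m; "tool_pos": TCP position; "tcp_rot": TCP orientation; "wrist_force": force on the tool from outside, world axes, zero at the start; "torque": the same for the moment, N m; "width": opening from 0.0 (shut) to 1.0 (fully open); "grip_force": force on a finger pad.
Only numpy, scipy, OpenCV 4.12 (cv2) and the standard library are available. Lean on these libraries where they do the work, as an engineer would, in place of code of your own. Each camera call takes 0.05 s, during which the arm holds its last target. There are 200 camera calls.

## Working session

There is one attempt and no reset: what is moved stays moved. The work goes in short steps, Python scripts to look and compute and a tool call to move; the robot and the scene stay as the last step left them, time stands still between calls to the robot, and variables do not carry over. Pictures are saved under pics/ and viewed, at most 10 in all, crops included, and the job is handed in when it is done.

Besides the shell and the picture viewer there is one more tool, called after ">>>" as name(argument=value, ...), one argument or row to a line, values as JSON. jog_arm: Moves the arm, as the interface text tells. Its arguments: {"type":"object","properties":{"motion":{"type":"array"},"force":{"type":"number"}},"required":["motion"]}

```bash
mkdir -p pics
cat > h.py <<'E'
import numpy as np, cv2
from workcell import bot
def K(c):
    f=240/np.tan(np.radians(c['vfov'])/2); return f
def cloud(name):
    st=bot.read_state(); im,d=bot.read_camera(name); c=bot.get_calibration(name); f=K(c)
    v,u=np.mgrid[:480,:640]
    P=np.stack([(u-c['cx'])/f*d,(v-c['cy'])/f*d,d],-1)
    if 'rvec' in c:
        R=cv2.Rodrigues(np.array(c['rvec'],float))[0]; W=(P-np.array(c['tvec']).ravel())@R
    else:
        T=np.array(c['tool_from_camera']); R=cv2.Rodrigues(np.array(st['tcp_rot'],float))[0]
        W=(P@T[:3,:3].T+T[:3,3])@R.T+np.array(st['tool_pos'])
    W[d<=0]=np.nan
    return im,d,W
E
python3 - <<'E'
from h import *
for n in('top','side'):
    im,d,W=cloud(n); cv2.imwrite(f'pics/{n}0.png',im[...,::-1]); np.savez(f'{n}0.npz',im=im,W=W)
    print(bot.get_calibration(n))
print(bot.read_state())
E
```

```text
{'vfov': 49.23080597950235, 'cx': 313.4314005704284, 'cy': 234.37032776031415, 'rvec': array([ 2.09090888, -2.1194632 ,  0.23115381]), 'tvec': array([-0.23238092,  0.58973219,  0.82811189])}
{'vfov': 55.20733499526427, 'cx': 317.5518139669621, 'cy': 235.70924976447805, 'rvec': array([ 1.97958002,  0.07184516, -0.04678383]), 'tvec': array([-0.56626499, -0.04238115,  1.13535384])}
{'time': 0.1, 'q': array([-1.28989761e+00,  2.64705572e-01,  1.60525945e+00,  1.45998232e-05,
        1.27367260e+00, -3.68955510e-02]), 'joint_vel': array([ 0.00176538, -0.00137409, -0.00320178, -0.00058742, -0.00164543,
        0.00051552]), 'joint_torque': array([-2.06229702e-04, -5.16706288e+01, -3.68591845e+01, -3.42349961e-05,
        6.37778838e-03, -5.34720334e-05]), 'tool_pos': array([ 0.21074094, -0.64056318,  0.23005591]), 'tcp_rot': array([-3.10001127e+00, -4.96764022e-01,  3.68926898e-04]), 'wrist_force': array([-0.56191487,  0.13147639, -0.41031966]), 'torque': array([ 0.00121899, -0.03038644,  0.00204259]), 'grip_force': 0.0, 'width': 0.9953702353536199}
```

View pics/top0.png

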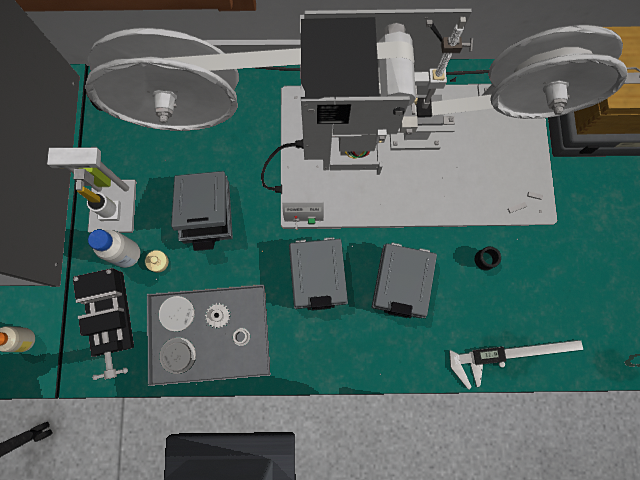

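View pics/side0.png

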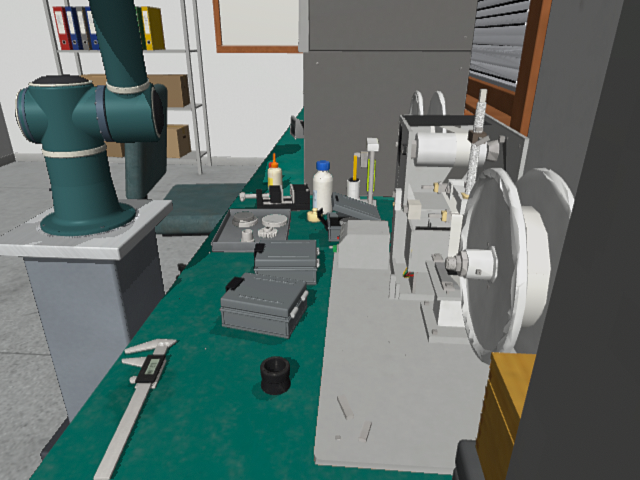

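The top view shows the open case at about (202,208), its catch hanging at (204,243). The latched ones are at (318,272) and (404,280). Next I'll measure the open case from the depth data.

Run:
```python
from h import *
z=np.load('top0.npz'); im,W=z['im'],z['W']
for p in [(174,177),(224,174),(230,232),(177,238),(174,227),(228,210),(204,243),(196,243),(212,243),(204,239),(204,248),(200,190),(200,208),(200,222),(65,270),(60,200),(60,160),(128,250),(100,240),(130,190),(75,155),(240,50),(160,100),(155,262),(118,240)]:
    print(p,np.round(W[p[1],p[0]],4))
# lid: grey pixels in window
g=im.astype(int); win=np.zeros(im.shape[:2],bool); win[165:255,165:240]=1
grey=(abs(g[...,1]-g[...,0])<12)&win
lid=grey&(W[...,2]>.054)&(g.mean(-1)>60)
P=W[lid]; c=np.median(P,0)
A=np.c_[P[:,:2],np.ones(len(P))]
m=np.ones(len(P),bool)
for _ in range(5):
    s=np.linalg.lstsq(A[m],P[m,2],rcond=None)[0]; m=abs(A@s-P[:,2])<.003
print('plane',s,m.sum(),len(P),'slope',np.arctan(np.hypot(*s[:2])),'dir',np.degrees(np.arctan2(s[1],s[0])))
r=cv2.minAreaRect((P[m][:,:2]*1000).astype(np.float32)); print(r,cv2.boxPoints(r))
print('zrange',P[m][:,2].min(),P[m][:,2].max())
k=(g.max(-1)<40)&win; k[:232]=0
Q=W[k]; print(k.sum(),np.nanmin(Q,0),np.nanmax(Q,0),np.nanmedian(Q,0)); r=cv2.minAreaRect((Q[np.isfinite(Q[:,0])][:,:2]*1000).astype(np.float32)); print(r)
b=cv2.resize(im[130:280,90:290],None,fx=4,fy=4,interpolation=cv2.INTER_CUBIC); cv2.imwrite('pics/crop.png',b[...,::-1])
```

```text
(174, 177) [0.6979 0.0063 0.0493]
(224, 174) [ 0.7014 -0.083   0.0518]
(230, 232) [ 0.6    -0.0928  0.0327]
(177, 238) [ 0.598   0.0096 -0.0017]
(174, 227) [ 0.5976 -0.0078  0.0858]
(228, 210) [ 0.6401 -0.0886  0.0337]
(204, 243) [ 0.5751 -0.0532  0.0596]
(196, 243) [ 0.5759 -0.0389  0.0569]
(212, 243) [ 0.5753 -0.0666  0.0581]
(204, 239) [ 0.5893 -0.0459  0.0264]
(204, 248) [ 0.5685 -0.0513  0.0493]
(200, 190) [ 0.669  -0.0438  0.0624]
(200, 208) [ 0.633  -0.0476  0.0746]
(200, 222) [ 0.6055 -0.051   0.0863]
(65, 270) [ 0.5419  0.2109 -0.0041]
(60, 200) [0.6621 0.2119 0.0361]
(60, 160) [0.6829 0.1459 0.1793]
(128, 250) [0.564  0.0746 0.0635]
(100, 240) [0.5676 0.096  0.1296]
(130, 190) [0.686  0.0958 0.0144]
(75, 155) [0.6918 0.1251 0.1764]
(240, 50) [ 0.8466 -0.131   0.2104]
(160, 100) [ 0.7635 -0.0126  0.2125]
(155, 262) [0.5485 0.0379 0.03  ]
(118, 240) [0.5741 0.0796 0.0981]
plane [-0.3496403  -0.02421398  0.29679306] 2311 2554 slope 0.33710036880489264 dir -176.03836578920126
((650.3660278320312, -42.97391891479492), (100.87904357910156, 89.0457763671875), 4.841492176055908) [[596.34875    -2.8669581]
 [603.86414   -91.59502  ]
 [704.3833    -83.08088  ]
 [696.8679      5.6471786]]
zrange 0.05401475064014738 0.08991454609849274
436 [ 5.64745316e-01 -9.24285029e-02 -4.21815079e-04] [ 0.60345867 -0.00382492  0.06184154] [ 0.58772516 -0.04615418  0.02739923]
((583.8594360351562, -48.0681037902832), (88.54513549804688, 38.435184478759766), 89.48930358886719)
```

View pics/crop.png

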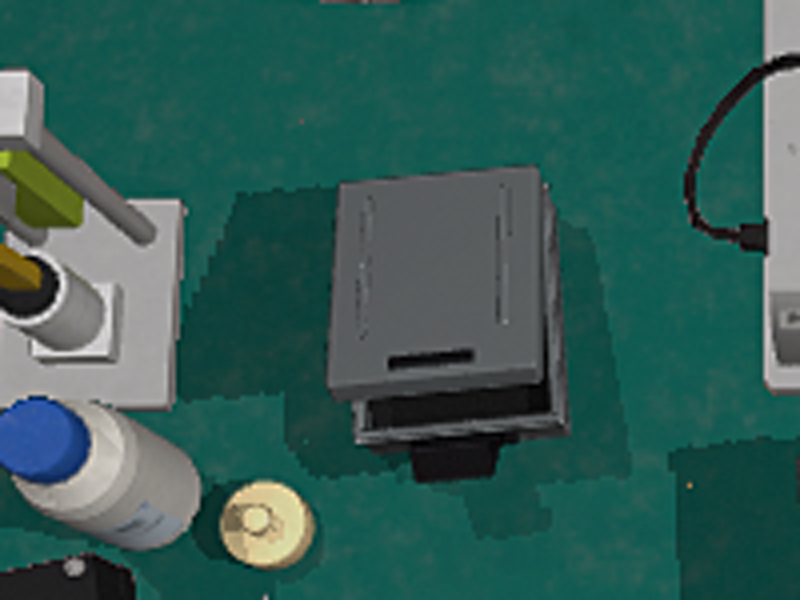

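The open case's centre is at about (0.642, -0.044), yaw 4.5°, lid angle 0.34. I'll move above the lid's front with the fingers shut.

>>> jog_arm(
  motion=[
    [-1, 0, 0, 0, 6.85],
    [-1, 0, 0, 0, 6.85],
    [-1, 22, -28, 0, 0],
    [-1, 22, -28, 0, 0],
    [-1, 22, -28, 0, 0],
    [-1, 22, -28, 0, 0],
    [-1, 22, -28, 0, 0],
    [-1, 22, -28, 0, 0],
    [-1, 22, -28, 0, 0],
    [-1, 22, -28, 0, 0],
  ],
)

```text
time: 0.93
tool_pos: [0.3691, -0.4022, 0.2308]
tcp_rot: [-3.139, -0.123, 0.001]
wrist_force: [0.0, 0.3, -0.3]
width: -0.002
grip_force: 0.0
```

>>> jog_arm(
  motion=[
    [-1, 22, -28, 0, 0],
    [-1, 22, -28, 0, 0],
    [-1, 22, -28, 0, 0],
    [-1, 22, -28, 0, 0],
    [-1, 22, -28, 0, 0],
    [-1, 22, -28, 0, 0],
    [-1, 22, -28, 0, 0],
    [-1, 22, -28, 0, 0],
    [-1, 0, 0, 0, 0],
    [-1, 0, 0, 0, 0],
  ],
)

```text
time: 1.77
tool_pos: [0.527, -0.1651, 0.2307]
tcp_rot: [-3.139, -0.13, 0.002]
wrist_force: [-0.3, -0.6, -0.1]
width: -0.001
grip_force: 0.0
```

>>> jog_arm(
  motion=[
    [-1, 13, -28, 0, 0],
    [-1, 13, -28, 0, 0],
    [-1, 13, -28, 0, 0],
    [-1, 13, -28, 0, 0],
    [-1, 0, 0, 0, 0],
    [-1, 0, 0, 0, 0],
  ],
)

```text
time: 2.27
tool_pos: [0.5693, -0.0512, 0.2309]
tcp_rot: [3.139, 0.126, -0.002]
wrist_force: [0.2, -0.1, 0.1]
width: 0.002
grip_force: 0.0
```

Run:
```python
from h import *
s=bot.read_state(); print(s['tool_pos'],s['wrist_force'])
im,d,W=cloud('wrist'); cv2.imwrite('pics/w0.png',im[...,::-1]); np.savez('w0.npz',im=im,W=W)
print(bot.get_calibration('wrist'))
```

```text
[ 0.56931705 -0.05116361  0.23085897] [ 0.249381   -0.05263414  0.14803034]
{'vfov': 59.186924383856244, 'cx': 317.18563456690697, 'cy': 237.62823106734226, 'tool_from_camera': array([[-7.34801239e-04, -9.44418642e-01, -3.28744411e-01,
         8.55766687e-02],
       [ 9.99999520e-01, -4.80787336e-04, -8.53965430e-04,
         5.48453171e-04],
       [ 6.48444723e-04, -3.28744881e-01,  9.44418542e-01,
        -1.43543482e-01],
       [ 0.00000000e+00,  0.00000000e+00,  0.00000000e+00,
         1.00000000e+00]])}
```

View pics/w0.png

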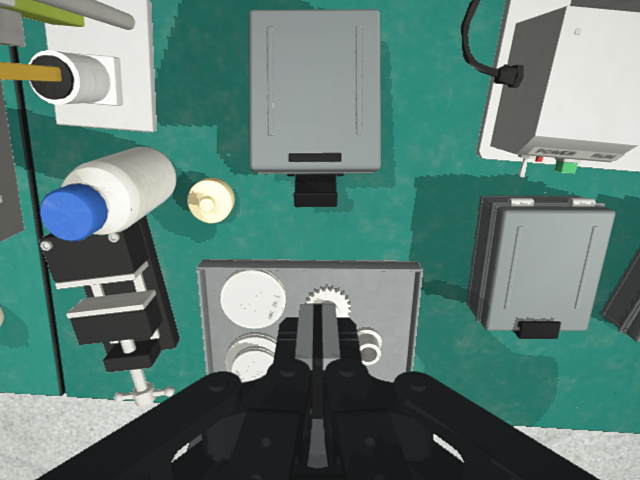

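The wrist view shows the lid at (250–381, 10–172), square to the tool, and the catch at (315,190).

Run:
```python
from h import *
z=np.load('w0.npz'); im,W=z['im'],z['W']; g=im.astype(int)
# case frame axes yaw = tool yaw
R=cv2.Rodrigues(np.array([3.139,.126,-.002]))[0]; t=np.array([0.5693,-0.0512,0.2309])
T=(W-t)@R  # tool coords
m=np.zeros(im.shape[:2],bool); m[5:180,245:390]=1
m&=(W[...,2]>.04)&(g.mean(-1)>80)
r=cv2.minAreaRect((T[m][:,:2]*1000).astype(np.float32)); print('lid tool xy',r); print(np.round(cv2.boxPoints(r),1))
k=np.zeros_like(m); k[174:215,285:345]=1; k&=(g.max(-1)<50)
for v in range(172,212,3):
    c=np.where(k[v])[0]; 
    if len(c): print(v,c.min(),c.max(),np.round(T[v,316]*1000,1),np.round(W[v,316]*1000,1))
for v in(20,60,100,140,165,170): print(v,np.round(T[v,270]*1000,1),np.round(W[v,270]*1000,1))
```

```text
lid tool xy ((85.23673248291016, -1.5902633666992188), (106.1523208618164, 90.16571044921875), 0.17923715710639954)
[[ 32.   43.3]
 [ 32.3 -46.8]
 [138.5 -46.5]
 [138.2  43.7]]
175 288 342 [ 19.6  -0.7 203.9] [588.5 -49.   27. ]
178 296 334 [ 17.6  -0.7 201.6] [586.5 -49.2  29.3]
181 295 334 [nan nan nan] [nan nan nan]
184 295 335 [ 13.5  -0.6 196.8] [582.5 -49.5  34. ]
187 296 335 [ 11.7  -0.6 194. ] [580.6 -49.6  36.9]
190 295 335 [  9.9  -0.6 190.9] [578.9 -49.8  40. ]
193 294 336 [ 11.9  -0.6 171.7] [580.9 -49.7  59.1]
196 294 336 [  9.3  -0.6 172.7] [578.3 -49.9  58.2]
199 294 336 [  6.5  -0.6 174.7] [575.5 -50.1  56.2]
202 295 335 [  3.2  -0.6 178.2] [572.2 -50.4  52.7]
205 295 335 [  0.2  -0.6 180.4] [569.2 -50.6  50.5]
20 [131.  -31.7 176.6] [697.1  -9.1  54.1]
60 [105.1 -31.4 164.7] [671.3 -11.5  66.1]
100 [ 79.6 -31.5 157.2] [645.9 -13.4  73.6]
140 [ 54.  -31.6 148.4] [620.4 -15.4  82.4]
165 [ 37.7 -31.8 144.6] [604.2 -16.5  86.3]
170 [ 34.2 -32.  145.2] [600.7 -16.6  85.7]
```

>>> jog_arm(
  motion=[
    [-1, 23, -1, 0, 0],
    [-1, 23, 0, 0, 0],
    [-1, 0, 0, 35, 0],
    [-1, 0, 0, 35, 0],
    [-1, 0, 0, 35, 0],
    [-1, 0, 0, 25, 0],
    [-1, 0, 0, 3, 0],
    [-1, 0, 0, 3, 0],
    [-1, 0, 0, 3, 0],
    [-1, 0, 0, 0, 0],
  ],
)

```text
time: 3.15
tool_pos: [0.6168, -0.0475, 0.0941]
tcp_rot: [3.139, 0.122, 0.005]
wrist_force: [-0.2, 0.2, 0.9]
width: 0.001
grip_force: 0.0
```

>>> jog_arm(
  motion=[
    [-1, 0, 0, 3, 0],
    [-1, 0, 0, 3, 0],
    [-1, 0, 0, 3, 0],
    [-1, 0, 0, 3, 0],
    [-1, 0, 0, 3, 0],
    [-1, 0, 0, 3, 0],
    [-1, 0, 0, 3, 0],
    [-1, 0, 0, 3, 0],
    [-1, 0, 0, 0, 0],
    [-1, 0, 0, 0, 0],
  ],
)

```text
time: 3.98
tool_pos: [0.6152, -0.0465, 0.0678]
tcp_rot: [-3.139, -0.124, 0.001]
wrist_force: [0.3, 1.0, 0.4]
width: 0.002
grip_force: 0.0
```

>>> jog_arm(
  motion=[
    [-1, 0, 0, 3, 0],
    [-1, 0, 0, 3, 0],
    [-1, 0, 0, 3, 0],
    [-1, 0, 0, 3, 0],
    [-1, 0, 0, 2, 0],
    [-1, 0, 0, 1, 0],
    [-1, 0, 0, 0, 0],
  ],
)

```text
time: 4.57
tool_pos: [0.6152, -0.0465, 0.0527]
tcp_rot: [-3.139, -0.124, 0.001]
wrist_force: [0.1, -0.3, 0.4]
width: -0.0
grip_force: 0.0
```

>>> jog_arm(
  motion=[
    [-1, 0, 0, 1, 0],
    [-1, 0, 0, 0, 0],
    [-1, 0, 0, 0, 0],
  ],
)

```text
time: 4.82
tool_pos: [0.6156, -0.0465, 0.0523]
tcp_rot: [3.139, 0.124, 0.0]
wrist_force: [1.1, -1.0, 0.4]
width: -0.001
grip_force: 0.0
```

>>> jog_arm(
  motion=[
    [-1, 0, 0, 1, 0],
    [-1, 0, 0, 0, 0],
    [-1, 0, 0, 0, 0],
  ],
)

```text
time: 5.07
tool_pos: [0.6157, -0.0466, 0.0519]
tcp_rot: [3.139, 0.124, 0.001]
wrist_force: [-1.9, 0.1, 3.9]
width: 0.003
grip_force: 2.3
```

>>> jog_arm(
  motion=[
    [-1, 0, 0, 1, 0],
    [-1, 0, 0, 0, 0],
    [-1, 0, 0, 0, 0],
  ],
)

```text
time: 5.32
tool_pos: [0.6157, -0.0466, 0.0519]
tcp_rot: [3.139, 0.124, 0.001]
wrist_force: [-3.1, 0.9, 9.8]
width: -0.0
grip_force: 4.9
```

>>> jog_arm(
  motion=[
    [-1, 0, 0, 1, 0],
    [-1, 0, 0, 0, 0],
    [-1, 0, 0, -10, 0],
    [-1, 0, 0, -35, 0],
    [-1, 0, 0, -35, 0],
    [-1, -35, 0, 0, 0],
    [-1, -35, 1, 0, 0],
    [-1, 0, 0, 0, 0],
    [-1, 0, 0, 0, 0],
  ],
)

```text
time: 6.07
tool_pos: [0.5433, -0.053, 0.1286]
tcp_rot: [-3.139, -0.123, 0.003]
wrist_force: [0.5, 0.2, -0.1]
width: 0.001
grip_force: 0.0
```

Run:
```python
from h import *
s=bot.read_state(); print(s['tool_pos'],s['wrist_force'])
im,d,W=cloud('wrist'); cv2.imwrite('pics/w1.png',im[...,::-1]); np.savez('w1.npz',im=im,W=W)
R=cv2.Rodrigues(np.array(s['tcp_rot']))[0]; T=(W-s['tool_pos'])@R*1000
for v in range(20,330,15): print(v,np.round(T[v,316],1),np.round(W[v,316]*1000,1),np.round(W[v,270]*1000,1))
```

```text
[ 0.54330224 -0.05299544  0.12855168] [ 0.47807807  0.17647672 -0.08466935]
20 [ 1.165e+02 -1.000e-01  7.490e+01] [659.3 -43.8  53.5] [657.7 -22.4  53. ]
35 [ 1.103e+02 -1.000e-01  7.640e+01] [653.2 -44.2  52. ] [651.4 -22.7  53.2]
50 [ 1.039e+02 -1.000e-01  7.680e+01] [646.7 -44.7  51.6] [644.9 -22.9  52.9]
65 [97.2 -0.2 76.8] [640.1 -45.2  51.6] [638.3 -23.2  53. ]
80 [90.4 -0.2 74.4] [633.3 -45.8  54.1] [631.6 -23.6  53.6]
95 [83.5 -0.2 75.5] [626.4 -46.3  52.9] [624.7 -23.8  53.4]
110 [76.4 -0.2 75.7] [619.4 -46.8  52.7] [617.6 -24.   52.2]
125 [69.3 -0.2 74. ] [612.3 -47.4  54.4] [610.4 -24.4  53.1]
140 [61.8 -0.2 75.8] [604.8 -47.9  52.6] [602.9 -24.6  52.4]
155 [54.4 -0.2 74.6] [597.4 -48.5  53.9] [595.4 -24.9  52.6]
170 [42.6 -0.3 97.9] [585.6 -49.3  30.6] [578.  -20.1   1.1]
185 [35.5 -0.3 90.1] [578.5 -49.9  38.4] [568.1 -20.5   0.6]
200 [30.9 -0.3 74.3] [573.9 -50.3  54.2] [557.9 -20.8  -0. ]
215 [  7.4  -0.5 126.9] [550.4 -51.9   1.7] [547.9 -21.3   1. ]
230 [ -3.5  -0.5 128. ] [539.6 -52.7   0.6] [ 5.369e+02 -2.160e+01 -3.000e-01]
245 [-14.4  -0.5 128.3] [ 5.287e+02 -5.360e+01  3.000e-01] [526.5 -22.2   0.8]
260 [-25.7  -0.5 128.8] [ 5.174e+02 -5.440e+01 -3.000e-01] [514.8 -22.5  -0.6]
275 [-36.2  -0.5 126.9] [506.9 -55.2   1.7] [ 5.038e+02 -2.300e+01  2.000e-01]
290 [-39.4  -0.5 109.9] [503.8 -55.5  18.8] [501.5 -25.1  19. ]
305 [11.8 -0.  -6.3] [555.1 -52.  134.9] [482.9 -24.4   5.3]
320 [ 11.4   0.  -16.2] [554.7 -52.1 144.7] [475.9 -25.6  14. ]
```

View pics/w1.png

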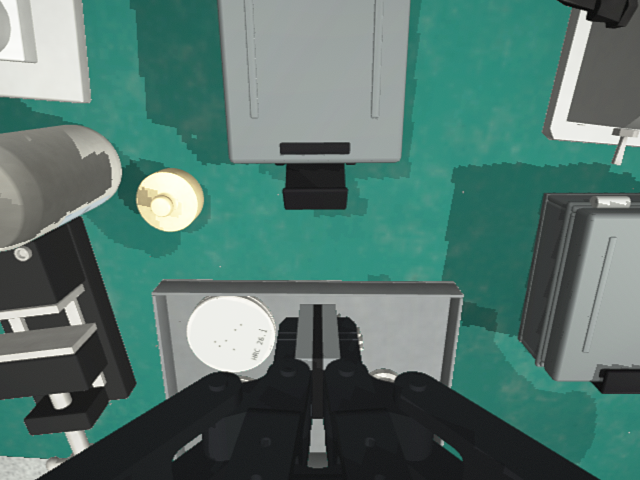

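The lid now lies flat at z ≈ 52 mm. The catch is still open at (316,187), directly ahead of the fingers. I'll descend in front of it and push.

>>> jog_arm(
  motion=[
    [-1, 0, 0, 35, 0],
    [-1, 0, 0, 35, 0],
    [-1, 0, 0, 16, 0],
    [-1, 0, 0, 0, 0],
    [-1, 5, 0, 0, 0],
    [-1, 5, 0, 0, 0],
    [-1, 3, 0, 0, 0],
    [-1, 3, 0, 0, 0],
    [-1, 3, 0, 0, 0],
    [-1, 0, 0, 0, 0],
  ],
)

```text
time: 6.95
tool_pos: [0.5665, -0.0516, 0.0445]
tcp_rot: [3.139, 0.124, 0.005]
wrist_force: [0.6, -0.1, -0.7]
width: 0.002
grip_force: 0.0
```

>>> jog_arm(
  motion=[
    [-1, 3, 0, 0, 0],
    [-1, 3, 0, 0, 0],
    [-1, 3, 0, 0, 0],
    [-1, 3, 0, 0, 0],
    [-1, 1, 0, 0, 0],
    [-1, 0, 0, 0, 0],
    [-1, 0, 0, 0, 0],
  ],
)

```text
time: 7.53
tool_pos: [0.5769, -0.0505, 0.043]
tcp_rot: [-3.139, -0.124, 0.003]
wrist_force: [-4.4, -0.6, 2.4]
width: -0.002
grip_force: 2.2
```

>>> jog_arm(
  motion=[
    [-1, 1, 0, 0, 0],
    [-1, 1, 0, 0, 0],
    [-1, 0, 0, 0, 0],
  ],
)

```text
time: 7.78
tool_pos: [0.577, -0.0505, 0.043]
tcp_rot: [-3.139, -0.124, 0.009]
wrist_force: [-9.5, -1.8, 8.0]
width: 0.002
grip_force: 5.0
```

>>> jog_arm(
  motion=[
    [-1, 1, 0, 0, 0],
    [-1, 1, 0, 0, 0],
    [-1, 0, 0, 0, 0],
    [-1, 0, 0, 0, 0],
  ],
)

```text
time: 8.12
tool_pos: [0.5771, -0.0504, 0.0425]
tcp_rot: [-3.139, -0.124, 0.015]
wrist_force: [-13.0, -1.1, 10.1]
width: 0.001
grip_force: 7.0
```

>>> jog_arm(
  motion=[
    [-1, -10, 0, 0, 0],
    [-1, -20, 0, 0, 0],
    [-1, -10, 0, 0, 0],
    [-1, 0, 0, -35, 0],
    [-1, 0, 0, -35, 0],
    [-1, 0, 0, -30, 0],
    [-1, 0, 0, 0, 0],
    [-1, 0, 0, 0, 0],
  ],
)

```text
time: 8.78
tool_pos: [0.5445, -0.0537, 0.1464]
tcp_rot: [3.138, 0.123, 0.012]
wrist_force: [0.5, -0.8, -0.9]
width: -0.004
grip_force: 0.0
```

Run:
```python
from h import *
s=bot.read_state(); print(s['time'],s['tool_pos'],s['wrist_force'])
im,d,W=cloud('wrist'); cv2.imwrite('pics/w2.png',im[...,::-1])
for v in range(100,260,6): print(v,im[v,316],np.round(W[v,316]*1000,1),np.round(W[v,250]*1000,1))
```

```text
8.7833 [ 0.54449409 -0.05369835  0.14639076] [ 0.54155287 -0.83857549 -0.86032674]
100 [156 164 161] [625.8 -47.2  53.1] [623.  -11.9  52.5]
106 [156 163 161] [622.7 -47.4  53.3] [620.  -12.2  53.3]
112 [156 164 162] [619.6 -47.7  52.7] [616.8 -12.2  52.7]
118 [155 163 161] [616.5 -47.9  52.6] [613.8 -12.5  54.2]
124 [157 165 163] [613.3 -48.2  52.2] [610.6 -12.4  53.3]
130 [157 164 162] [610.2 -48.4  52.9] [607.4 -12.4  52.9]
136 [160 167 165] [607.  -48.6  53.2] [604.1 -12.4  52.4]
142 [42 40 41] [604.3 -48.9  57.7] [601.  -12.6  53.2]
148 [43 42 43] [601.2 -49.1  58.6] [597.6 -12.5  51.9]
154 [44 42 44] [597.9 -49.4  57.5] [594.2 -12.6  51.5]
160 [42 41 43] [594.7 -49.6  58.3] [591.  -12.8  52.6]
166 [41 41 42] [591.5 -49.8  58.3] [ 5.786e+02 -5.200e+00 -3.000e-01]
172 [ 42 119 105] [578.2 -50.8   1.1] [574.9  -5.8   2.5]
178 [ 46 122 108] [574.  -51.1   0.6] [570.6  -5.7   1.6]
184 [ 46 123 109] [569.9 -51.4   1.2] [566.4  -5.8   1.5]
190 [ 54 145 127] [565.5 -51.7   0.6] [561.8  -5.7  -0. ]
196 [ 56 145 128] [561.1 -52.1  -0. ] [557.5  -5.9   0. ]
202 [ 52 142 126] [557.2 -52.4   1.6] [553.5  -6.1   1.1]
208 [ 58 142 126] [553.  -52.7   2.2] [549.2  -6.2   1.2]
214 [ 55 142 126] [ 5.48e+02 -5.31e+01 -3.00e-01] [544.9  -6.5   1.8]
220 [ 57 143 126] [543.9 -53.4   1.1] [540.2  -6.5   0.9]
226 [ 55 143 126] [ 5.393e+02 -5.380e+01  4.000e-01] [ 5.356e+02 -6.500e+00  3.000e-01]
232 [ 53 143 125] [535.1 -54.1   1.4] [ 5.309e+02 -6.500e+00 -2.000e-01]
238 [ 53 143 125] [530.3 -54.5   0.8] [526.7  -6.8   1. ]
244 [ 58 145 129] [525.9 -54.8   1.2] [522.2  -7.    1.3]
250 [ 54 143 127] [ 5.208e+02 -5.520e+01  1.000e-01] [ 5.172e+02 -7.000e+00  4.000e-01]
256 [ 53 143 128] [516.3 -55.5   0.7] [ 5.124e+02 -7.100e+00  3.000e-01]
```

View pics/w2.png

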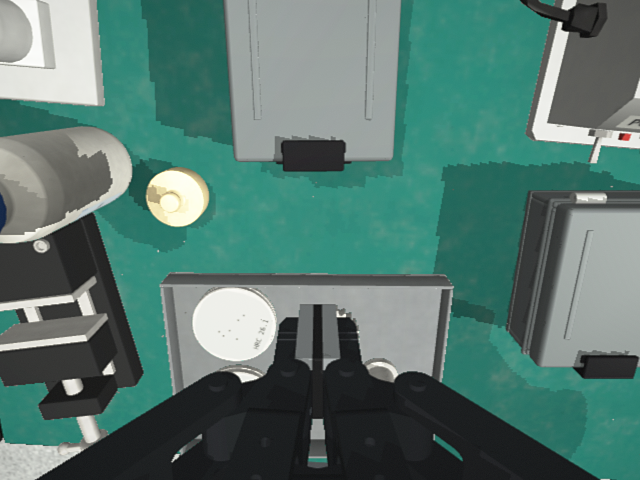

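The catch is upright at (313,155), with its tongue level over the lid (z ≈ 58 mm) and the lid flat. The gripper is clear of everything, so I'm handing in.

```bash
python3 -c "
from workcell import bot
print(bot.finish_job())"
```

```text
the job is handed in; nothing more can be done
None
```

The lid was pressed fully shut, then the catch was swung up over its edge until it was home. The latched cases were left alone, and the job was handed in at about 9 s.

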